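# Click the puzzle chest's dial to its notch and push the bolt home

### The job

Unlock the pine puzzle chest: with a fingertip, flick its dark six-lobed dial round click by click until the notch in the dial's rim sits squarely in front of the brass bolt, then push the bolt by its knob fully home into the notch. Use the fingertips only, without pinching the knob or lifting anything, and leave the chest and everything round it standing where it is.

Things in the scene. Friction and masses are not known exactly. Their poses are not given: they have to be found in the camera images.
- chest: Pine puzzle chest, two stacked halves: loose closed box 150 (its x) x 250 (its y) x 60 mm high, about 1.8 kg, held by friction alone (keep sideways pushes under 8 N). Origin: centre of its underside; z up, front -x, turned up to 0.5 rad. On the flat lid, 60 mm up: the dial at the -y end, axis at x 0, y -57 mm; the bolt runs along x = 0 from there to the +y end.
- dial_axis (a point): Point on the chest: the dial's upright axis, at mid-height of the dial, 77 mm above the table. Dial: flat dark wooden star wheel, underside 70, top 84 mm above the table (10 mm of air under it), brass cap of 12 mm radius 5 mm higher. Disc radius 36 mm; six straight thumb lobes, 10 mm wide, 60 degrees apart, reach to 60 mm from the axis.
- dial (a joint): Turn of the dial, rad, counter-clockwise from above, no limit either way. 0 (or any multiple of 2 pi): notch faces the bolt; starts 2, 3 or 4 clicks off. A sprung detent holds it at clicks of 60 degrees (1.047); it takes about 2 N at a lobe, snaps on past half a click, springs back before. On any click one lobe points to the chest's -x, one to +x; the bolt's line (+y) lies midway between two lobes.
- notch (a point): Point on the dial in the middle of its one notch, 30 mm from the axis, at the dial's mid-height. The notch is cut into the disc's rim half-way between two lobes: 16 mm wide at the rim, tapering to 8 mm at its bottom 19 mm from the axis. The rest of the rim is plain.
- bolt (a joint): Travel of the brass bolt, m, towards the dial (chest -y). 0: drawn back, nose 68 mm from the dial's axis, clear of the lobes, tail in the keeper; starts at 0 to 0.003. 0.042: home in the notch, at a stop. Without the notch before it, it stops on the rim at 0.032; between lobes it blocks the dial. About 1.5 N of friction; stays where left.
- bolt_knob (a point): Centre of the top of the bolt's knob, an upright brass pin 13 mm across on the bolt's bar, from 82 (top of the bar) to 104 mm above the table; it travels with the bolt. At bolt 0 it is at chest x 0, y +70 mm; at 0.042 at y +28 mm.
- keeper (a point): Point on the chest: middle of the top of the brass keeper plate, 30 mm wide, at the chest's +y end (y 125 to 128 mm), 93 mm above the table; the bolt's tail goes through it. Two brass bridges guide the bolt at chest y 16 and 102 mm, each 19 mm wide in x, 8 mm in y, tops 88.5 mm above the table.
- marble_weight: Round green glass weight, 43 mm across, 33 mm high, loose on the chest's lid near its back +y corner (chest x about 48, y about 92 mm). Origin: centre of its underside. Leave it.
- thimble_cup: Ceramic thimble cup, 38 mm across, 30 mm high, loose on the table in front of the chest. Origin: centre of its underside. Leave it.
- tokens: Small stack of wooden tokens, 28 mm across, 18 mm high, loose on the table in front of the chest. Origin: centre of its underside. Leave it.
- burr: Wooden burr puzzle, three crossed bars 66 mm long and 22 mm thick, 66 mm high, loose on the table behind the chest. Origin: under its centre, on the table. Leave it.
- canister: Lidded copper canister, 76 mm across, 111 mm high, loose on the table beside the chest. Origin: centre of its underside. Leave it.
- lens: Brass hand lens lying on the table, ring 73 mm across, handle 125 mm long along its -x, 13 mm thick. Origin: under the ring's centre. Leave it.
- card_box: Box of cards lying on the table, 64 x 92 x 22 mm. Origin: centre of its underside. Leave it.
Things that resemble listed ones, but are neither listed nor needed, are in the scene too. There is more than one size of the lens; the job needs the smaller. Of the things that look like the canister, the larger one is meant.

How it is judged:
By the outcome, as a careful person would: the job done as asked, in the order asked, and still so for the second after the job is handed in, with the robot touching nothing.
It also fails if it takes over 48 s, if anything falls off the work surface, if the arm or the gripper's body presses on something with over 40 N, if the wrist force passes 120 N, or if a joint passes its speed limit or range.

### The arm

A 7-joint arm with a two-finger parallel gripper is mounted at the origin on the work surface. World frame = base frame: x ahead of the robot, y to its left, z up, the work surface at z = 0. Lengths are in m, angles in rad, forces in N, time in s.
With the tool pointing down it reaches from about 0.425 to 0.95 m from the base axis. Payload 4.7 kg.
Tool frame: the origin (TCP) lies at the very end of the fingers, on their centre line; the grasp point (between the pads) lies r.pinch_z behind it (r.pinch_z is the distance from the TCP to the grasp point, in m); z points along the fingers, y is the direction in which the jaws open and shut (so a half turn about z gives the same grasp; the last joint's range is limited). The gripper opens to 87 mm and grips with 3 to 60 N. Pads are 19 mm wide; open, the fingers measure 117 mm over their backs; the gripper's body (75 mm by 190 mm) begins 51 mm behind the grasp point.
Start: joints at [1.274, 0.469, -0.049, 1.532, 0.024, 1.141, -0.082], TCP at [0.179, -0.651, 0.223] pointing down, gripper open.
Joint ranges: [-2.59, 2.59], [-0.33, 1.99], [-1.39, 1.29], [0.1, 2.45], [-1.04, 4.18], [0.21, 1.99], [-2.66, 2.66]. Speed limits (rad/s): [2.57, 2.57, 3.14, 3.14, 3.14, 3.14, 3.14].

### API

Orientations are given as a unit quaternion [x, y, z, w].
In Python, from plant import r gives the robot as it stands.
- The arm moves only by the tool jog_arm, never from a script. Its argument "steps" is a list of rows, each a list of 5 numbers: the shift along the tool's x, y, z in cm, then the turn about the tool's z in rad, then the gripper command: -1 is fully open, 1 is shut, values between are in proportion. A call has 1 to 5 rows; each row is the pose to reach, as a shift and turn from the pose measured when the call began, along the tool's axes at that moment; what a row does not reach only later rows make up. A row lasts 1/10 s, in which the tool goes at most 50 mm and 8.59 degrees, less where a joint would pass 70% of its speed; a pose out of reach is approached as far as the arm can. A call with a gripper value outside its range is refused whole. The fingers move at their own pace and stop on an object; the grip force is fixed at half the most. Time passes only in rows, so rows that repeat a pose let the fingers close. It gives the time, the measured TCP pose, the force and the opening at its end, in the units of the state.
- r.read_state(): the state, without advancing time (a new reading comes with each control period).
- r.snapshot(name): name is "scene" or "top" or "wrist"; returns a dict with "frame" (400x640x3 uint8, blue, green, red), "depth" (400x640 float32, m along the optical axis (not along the pixel's ray), 0 where there is no reading), "intrinsics" (3x3 intrinsics, pixels), "R" (3x3) and "t" (3): a world point X has camera coordinates R X + t; the wrist camera has in their place "tool_from_camera" (4x4, takes a point from camera to tool coordinates, whose origin is the TCP and whose axes are the flange's). Camera axes: x right, y down, z forward; pixel columns grow to the right and rows downward; lengths in m; the calibration is good to about 2 mm. A picture is of the moment at which its call begins: read the wrist's pose just before it.
- r.close_job(): hands the job in, once; it reports no verdict.
The state is a dict: "time": time; "joint_positions": joint angles; "qvel": joint speeds; "effort": joint torques, N m; "tcp_pos": TCP position; "eef_rot": TCP orientation; "wrist_force": force on the tool from outside, world axes, zero at the start; "wrist_torque": the same for the moment, N m; "finger_gap": finger opening in m.
Only numpy, scipy, OpenCV 4.12 (cv2) and the standard library are available. Lean on these libraries where they do the work, as an engineer would, in place of code of your own. Each camera call takes 0.05 s, during which the arm holds its last target.

## Working session

There is one attempt and no reset: what is moved stays moved. The work goes in short steps, Python scripts to look and compute and a tool call to move; the robot and the scene stay as the last step left them, time stands still between calls to the robot, and variables do not carry over. Pictures are saved under pics/ and viewed, and the job is handed in when it is done.

Besides the shell and the picture viewer there is one more tool, called after "Request:" as name(argument=value, ...), one argument or row to a line, values as JSON. jog_arm: Moves the arm, as the interface text tells. Its arguments: {"type":"object","properties":{"steps":{"type":"array","items":{"type":"array","items":{"type":"number"}}}},"required":["steps"]}

```bash
ls; mkdir -p pics
python3 - <<'E'
from plant import r
import cv2,pickle
s=r.read_state(); print(s, r.pinch_z)
for n in("scene","top"):
    d=r.snapshot(n); pickle.dump(d,open(f'{n}.pkl','wb')); cv2.imwrite(f'pics/{n}0.png',d['frame']); print(n,d['intrinsics'],d['R'],d['t'])
E
```

```text
pics
{'time': 0.0, 'joint_positions': array([ 1.27411461,  0.46946727, -0.04857414,  1.53365805,  0.02411914,
        1.141003  , -0.08235649]), 'qvel': array([-0.00025081,  0.00130372, -0.00100791,  0.00060605, -0.00153067,
        0.00015007,  0.00076261]), 'effort': array([-8.43179514e-04, -5.07978523e+01, -8.07093456e-02, -2.36158401e+01,
       -6.12121657e-02,  3.77995439e-02,  1.78967575e-04]), 'tcp_pos': array([ 0.17843841, -0.65038105,  0.22149715]), 'eef_rot': array([ 9.91051948e-01,  1.33473168e-01, -1.78223351e-04, -9.58312217e-04]), 'wrist_force': array([0.0752192 , 0.00894389, 0.16174426]), 'wrist_torque': array([0.02711896, 0.05321804, 0.02723811]), 'finger_gap': 0.08696305839121722} 0.0187
scene [[390.72757164   0.         322.66183603]
 [  0.         390.72757164 189.48027393]
 [  0.           0.           1.        ]] [[-0.66949651  0.74264783  0.01576766]
 [ 0.59045438  0.54493394 -0.59532396]
 [-0.45070838 -0.38925723 -0.80333104]] [ 0.29218786 -0.22006006  1.31077412]
top [[439.06225878   0.         317.73956354]
 [  0.         439.06225878 194.22615596]
 [  0.           0.           1.        ]] [[ 0.00994678 -0.99955427 -0.02814823]
 [-0.9858417  -0.00509053 -0.1676014 ]
 [ 0.16738341  0.0294168  -0.98545291]] [0.03603177 0.47801344 1.29390559]
```

View pics/scene0.png

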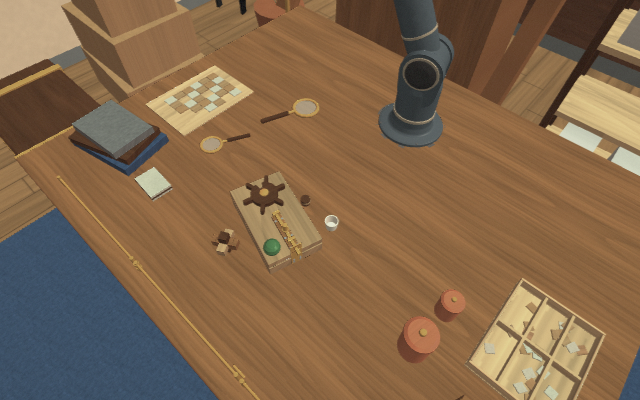

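View pics/top0.png

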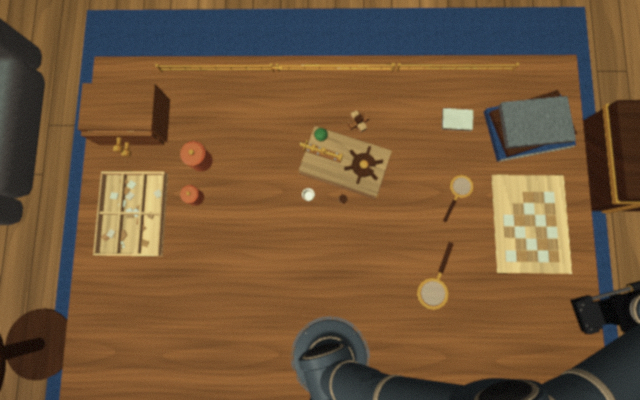

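Run:
```python
import cv2
f=cv2.imread('pics/top0.png')[110:310,220:420]
cv2.imwrite('pics/crop0.png',cv2.resize(f,(600,600),interpolation=cv2.INTER_CUBIC))
```

```text
(no output)
```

View pics/crop0.png

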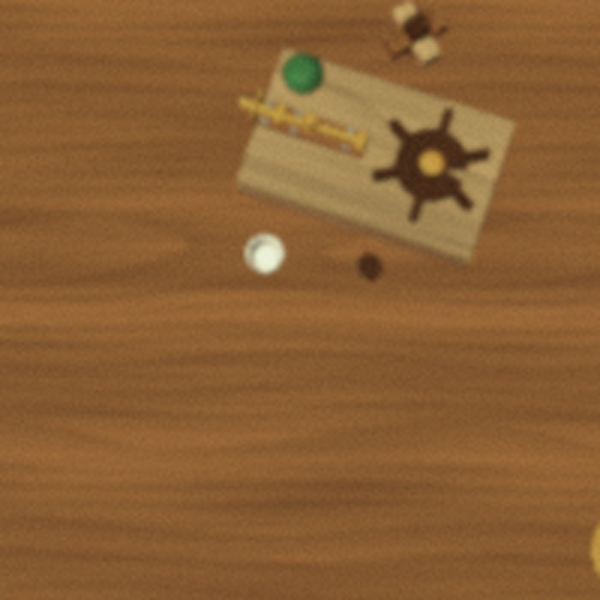

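Scene view: the chest is at about (275,220), with the cup at (331,222) and the tokens at (306,200) in front of it and the burr at (228,240) behind. Top view: dial at (364,164), green weight at (320,134), canisters at (194,154) and (190,195), well away. In the 3x crop the notch seems to be near (455,173), facing away from the bolt, which would be 3 clicks off. Next I'll measure it.

```bash
cat > h.py <<'E'
import numpy as np,cv2,pickle
def ray(d,u,v,z):
    K,R,t=d['intrinsics'],d['R'],d['t']
    c=-R.T@t; w=R.T@np.linalg.solve(K,[u,v,1.]); return c+w*(z-c[2])/w[2]
E
python3 - <<'E'
from h import *
for n,box in(("top",(290,395,120,200)),("scene",(225,325,165,275))):
    d=pickle.load(open(n+'.pkl','rb')); f=d['frame']; hsv=cv2.cvtColor(f,cv2.COLOR_BGR2HSV).astype(int)
    u0,u1,v0,v1=box
    m=np.zeros(f.shape[:2],bool); m[v0:v1,u0:u1]=1
    pine=m&(hsv[...,1]<125)&(hsv[...,2]>110)&(hsv[...,0]<30)
    k=np.ones((3,3),np.uint8)
    gold=m&(hsv[...,1]>130)&(hsv[...,2]>150)&(hsv[...,0]>12)&(hsv[...,0]<30)
    nn,l,st,ce=cv2.connectedComponentsWithStats(gold.astype(np.uint8))
    print(n,'gold',[(st[i,4],ce[i].round(1)) for i in range(1,nn) if st[i,4]>8])
    dark=m&(hsv[...,2]<85)
    nn,l,st,ce=cv2.connectedComponentsWithStats(dark.astype(np.uint8))
    for i in range(1,nn):
        if st[i,4]>30: print('dark',st[i,4],ce[i].round(1),ray(d,*ce[i],.084).round(4))
    cs,_=cv2.findContours(cv2.morphologyEx(pine.astype(np.uint8),cv2.MORPH_CLOSE,np.ones((9,9))),0,2)
    c=max(cs,key=cv2.contourArea); rr=cv2.minAreaRect(c); b=cv2.boxPoints(rr); print('pine',rr)
    for p in b: print(p.round(1),ray(d,*p,.06).round(4))
    o=f.copy(); o[dark]=(255,0,0); o[gold]=(0,255,255); o[pine]=(0,255,0)
    cv2.imwrite(f'pics/mask_{n}.png',cv2.resize(np.hstack([f[v0:v1,u0:u1],o[v0:v1,u0:u1]]),None,fx=3.5,fy=3.5,interpolation=cv2.INTER_NEAREST))
E
```

```text
top gold [(np.int32(10), array([312.6, 130.6])), (np.int32(254), array([322.4, 150.6])), (np.int32(44), array([363.5, 164. ]))]
dark 361 [362.6 164.7] [ 0.5598 -0.0937  0.084 ]
pine ((344.9999694824219, 160.5), (80.63806915283203, 47.11793518066406), 18.434947967529297)
[299.3 170.1] [0.5483 0.0957 0.06  ]
[314.2 125.4] [0.6893 0.0521 0.06  ]
[390.7 150.9] [ 0.6089 -0.1809  0.06  ]
[375.8 195.6] [ 0.4712 -0.1342  0.06  ]
scene gold [(np.int32(91), array([233.6, 173. ])), (np.int32(351), array([302. , 181.1])), (np.int32(48), array([263.6, 191.9])), (np.int32(29), array([307.7, 210.6])), (np.int32(209), array([287.4, 232.1]))]
dark 213 [267.  200.4] [ 0.5729 -0.0731  0.084 ]
dark 33 [226.6 238.1] [ 0.7151 -0.0635  0.084 ]
pine ((279.5984191894531, 217.98373413085938), (92.15321350097656, 71.264892578125), 63.92464065551758)
[227.3 192.3] [ 0.6171 -0.1855  0.06  ]
[291.4 160.9] [ 0.4205 -0.1372  0.06  ]
[331.9 243.7] [0.5441 0.1264 0.06  ]
[267.8 275. ] [0.7079 0.0704 0.06  ]
```

View pics/mask_top.png

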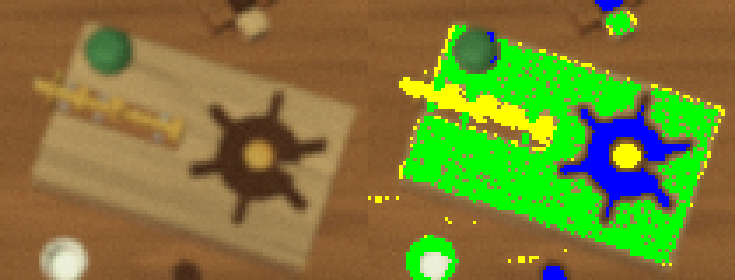

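View pics/mask_scene.png

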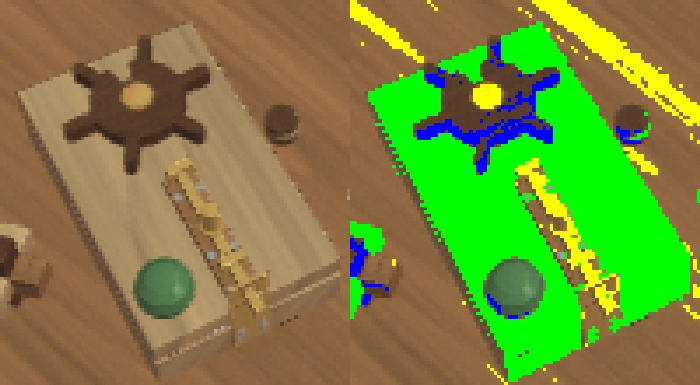

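The two views don't agree. The top view shows the notch opposite the bolt, while the scene view shows it between the -x lobe and its -y neighbour. I'll get the pose, then move up for a wrist picture.

Run:
```python
from h import *
T=pickle.load(open('top.pkl','rb'));S=pickle.load(open('scene.pkl','rb'))
print(ray(T,363.5,164,.088),ray(S,263.6,191.9,.088))
from plant import r
import json
s=r.read_state();d=r.snapshot('wrist')
print(d['tool_from_camera'],d['intrinsics'],s['tcp_pos'])
from scipy.spatial.transform import Rotation as Ro
Rm=Ro.from_quat(s['eef_rot']).as_matrix(); print(Rm)
for tgt in [(.53,-.075,.25)]: print('delta tool cm',Rm.T@(np.array(tgt)-s['tcp_pos'])*100)
```

```text
[ 0.56107436 -0.09621701  0.088     ] [ 0.56194634 -0.09727681  0.088     ]
[[ 6.73287269e-04 -9.55374176e-01 -2.95397580e-01  8.23898645e-02]
 [ 9.99999458e-01  4.08828858e-04  9.57023315e-04  1.42743867e-04]
 [-7.93548306e-04 -2.95398064e-01  9.55373934e-01 -1.61863354e-01]
 [ 0.00000000e+00  0.00000000e+00  0.00000000e+00  1.00000000e+00]] [[349.62046668   0.         321.43875976]
 [  0.         349.62046668 197.13629834]
 [  0.           0.           1.        ]] [ 0.17846361 -0.65042589  0.22162724]
[[ 9.64346813e-01  2.64641132e-01 -5.43740622e-04]
 [ 2.64641677e-01 -9.64345399e-01  1.65333920e-03]
 [-8.68122085e-05 -1.73828882e-03 -9.99998485e-01]]
delta tool cm [ 49.12822039 -46.19276409  -2.76124913]
```

Request:
jog_arm(
  steps=[
    [3.7,-3.3,-1,0,1],
    [7.4,-6.6,-2,0,1],
    [11.1,-9.9,-3,0,1],
    [14.8,-13.2,-4,0,1],
    [18.5,-16.5,-5,0,1],
  ],
)

```text
time: 0.65
tcp_pos: [0.3124, -0.443, 0.2716]
eef_rot: [0.991, 0.133, -0.0, -0.001]
wrist_force: [0.5, -1.2, -0.7]
finger_gap: 0.0549
```

Request:
jog_arm(
  steps=[
    [3.7,-3.3,0,0,1],
    [7.4,-6.6,0,0,1],
    [11.1,-9.9,0,0,1],
    [14.8,-13.2,0,0,1],
    [18.5,-16.5,0,0,1],
  ],
)

```text
time: 1.15
tcp_pos: [0.4477, -0.2331, 0.2719]
eef_rot: [0.991, 0.133, -0.0, -0.001]
wrist_force: [0.7, -0.1, 0.5]
finger_gap: 0.0149
```

Request:
jog_arm(
  steps=[
    [3.7,-3.3,0,-0.14,1],
    [7.4,-6.6,0,-0.28,1],
    [11.1,-9.9,0,-0.42,1],
    [14.8,-13.2,0,-0.56,1],
    [19.0,-17.0,0,-0.7,1],
  ],
)

```text
time: 1.65
tcp_pos: [0.583, -0.0231, 0.272]
eef_rot: [0.884, 0.467, -0.0, -0.001]
wrist_force: [0.7, 0.1, 0.6]
finger_gap: 0.0003
```

Request:
jog_arm(
  steps=[
    [0,0,0,-0.14,1],
    [0,0,0,-0.29,1],
    [0,0,0,-0.29,1],
  ],
)

```text
time: 1.95
tcp_pos: [0.5828, -0.0227, 0.2714]
eef_rot: [0.807, 0.591, -0.0, -0.001]
wrist_force: [-0.5, 0.1, -0.0]
finger_gap: 0.0005
```

Run:
```python
from h import *
from plant import r
s=r.read_state();d=r.snapshot('wrist');d['s']=s; pickle.dump(d,open('w1.pkl','wb'))
cv2.imwrite('pics/w1.png',d['frame']); print(s['tcp_pos'],s['joint_positions'],s['finger_gap'])
```

```text
[ 0.58284372 -0.02269419  0.27139709] [ 0.42980913  0.34001955 -0.59785996  1.66877716  0.2013317   1.19687365
 -0.52297995] 0.00046760316678113304
```

View pics/w1.png

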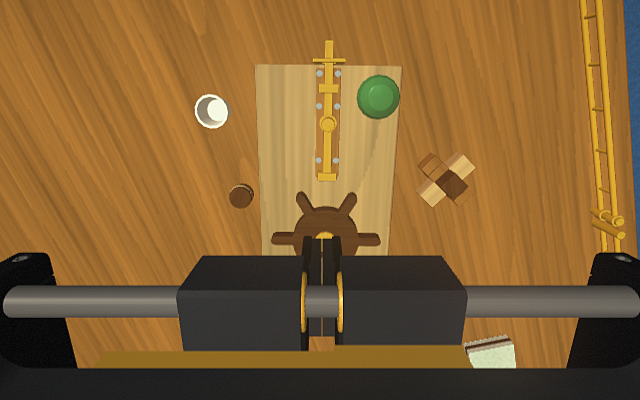

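The wrist view shows no notch in the three upper gaps of the dial's rim: bolt side, left or right. The knob is at (328,124) and the keeper at (329,61). I need to move back to see the lower half.

Request:
jog_arm(
  steps=[
    [-4,0,0,0,1],
    [-8,0,0,0,1],
    [-12,0,0,0,1],
    [-14,0,0,0,1],
    [-14,0,0,0,1],
  ],
)

```text
time: 2.5
tcp_pos: [0.5383, -0.1615, 0.2712]
eef_rot: [0.811, 0.585, -0.001, -0.0]
wrist_force: [0.6, 0.2, -0.1]
finger_gap: 0.0004
```

```bash
cat >> h.py <<'E'
from scipy.spatial.transform import Rotation as Ro
def wray(d,u,v,z):
    s=d['s'];Rm=Ro.from_quat(s['eef_rot']).as_matrix();M=d['tool_from_camera']
    c=s['tcp_pos']+Rm@M[:3,3]; w=Rm@M[:3,:3]@np.linalg.solve(d['intrinsics'],[u,v,1.]); return c+w*(z-c[2])/w[2]
def wproj(d,X):
    s=d['s'];Rm=Ro.from_quat(s['eef_rot']).as_matrix();M=d['tool_from_camera']
    p=Rm.T@(np.array(X)-s['tcp_pos']); q=M[:3,:3].T@(p-M[:3,3]); a=d['intrinsics']@q; return a[:2]/a[2]
E
python3 - <<'E'
from h import *
from plant import r
s=r.read_state();d=r.snapshot('wrist');d['s']=s; pickle.dump(d,open('w2.pkl','wb'))
cv2.imwrite('pics/w2.png',d['frame']); print(s['tcp_pos'],s['joint_positions'],s['finger_gap'])
w=pickle.load(open('w1.pkl','rb'))
print(wray(w,328,124,.104),wray(w,329,61,.093))
E
```

```text
[ 0.53833183 -0.16145403  0.27123247] [ 0.65268617  0.29323204 -0.54470377  1.71855276  0.16419496  1.17750419
 -0.25885138] 0.00035321848996326146
[0.60464384 0.02372557 0.104     ] [0.62207789 0.0762036  0.093     ]
```

View pics/w2.png

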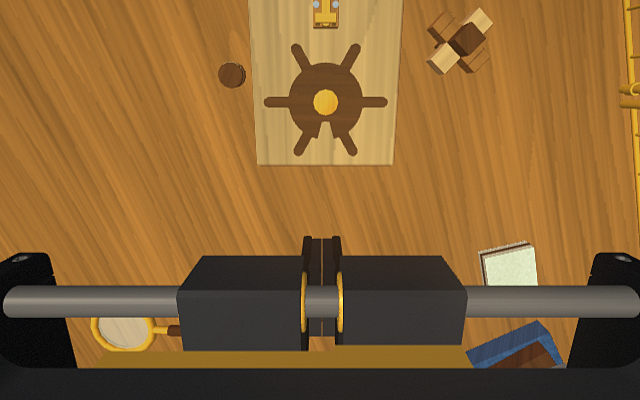

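The wrist view is clear: cap at (326,102), and the notch at (325,130) points straight away from the bolt, so it is 3 clicks off. This agrees with the top view. The bolt nose is at (326,15).

Run:
```python
from h import *
d=pickle.load(open('w2.pkl','rb'));w=pickle.load(open('w1.pkl','rb'))
def gold(d,u0,u1,v0,v1):
    h=cv2.cvtColor(d['frame'],cv2.COLOR_BGR2HSV).astype(int); m=np.zeros(h.shape[:2],bool); m[v0:v1,u0:u1]=1
    m&=(h[...,1]>140)&(h[...,2]>150)&(h[...,0]>17)&(h[...,0]<30); y,x=np.nonzero(m); return x.mean(),y.mean(),len(x)
g=gold(d,308,345,85,120);print(g)
A=wray(d,g[0],g[1],.089); k=wray(w,329.5,61,.093);
kn=wray(w,328,124,.104)
# lobe tips in w2: left/right
L=wray(d,265,101.5,.084);Rr=wray(d,387,101.5,.084)
print('axis',A,'knob',kn,'keeper',k,'lobes',L,Rr,(L+Rr)/2,np.linalg.norm(L-Rr))
for P in(kn,k): v=P-A; print(np.hypot(*v[:2]),'yaw',np.arctan2(-v[0],v[1]))
v=Rr-L; print('yaw lobes',np.arctan2(v[1],v[0]))
for P in((257,166),(393,164)): print(wray(d,*P,.06))
v=wray(d,393,164,.06)-wray(d,257,166,.06); print('yaw edge',np.arctan2(v[1],v[0]),np.hypot(v[0],v[1]))
Rm=Ro.from_quat(d['s']['eef_rot']).as_matrix();print(Rm,'tool x ang',np.arctan2(Rm[1,0],Rm[0,0]))
```

```text
(np.float64(325.12127236580517), np.float64(101.84493041749504), 503)
axis [ 0.5643089  -0.09661948  0.089     ] knob [0.60464384 0.02372557 0.104     ] keeper [0.62251133 0.07606628 0.093     ] lobes [ 0.50942455 -0.07819342  0.084     ] [ 0.62092554 -0.11532427  0.084     ] [ 0.56517505 -0.09675885  0.084     ] 0.11752093818862559
0.12692453839650808 yaw -0.32339435250346027
0.18223033057991767 yaw -0.32508503303620395
yaw lobes -0.3214587841395296
[ 0.47282598 -0.13824918  0.06      ]
[ 0.613688   -0.18276919  0.06      ]
yaw edge -0.30611947707544873 0.1477299610324997
[[ 3.16652810e-01  9.48538280e-01 -2.47557827e-03]
 [ 9.48540078e-01 -3.16655790e-01 -9.11926779e-04]
 [-1.64890365e-03 -2.05942103e-03 -9.99996520e-01]] tool x ang 1.248597249453623
```

Request:
jog_arm(
  steps=[
    [3,-2,3,0,1],
    [6,-4,7,0,1],
    [8.7,-5.1,11,0,1],
    [8.7,-5.1,15,0,1],
    [8.7,-5.1,16,0,1],
  ],
)

```text
time: 3.05
tcp_pos: [0.5146, -0.0567, 0.108]
eef_rot: [0.809, 0.588, -0.003, -0.004]
wrist_force: [-1.0, 0.3, 0.4]
finger_gap: 0.0003
```

```bash
cat >> h.py <<'E'
A=np.array([.563,-.0967]); YAW=-.323
def rel(p):
    c,s=np.cos(YAW),np.sin(YAW); v=np.array(p[:2])-A; return np.array([c*v[0]+s*v[1],-s*v[0]+c*v[1]])*1000
def look(name):
    from plant import r
    s=r.read_state();d=r.snapshot('wrist');d['s']=s; pickle.dump(d,open(name+'.pkl','wb'));cv2.imwrite(f'pics/{name}.png',d['frame'])
    Rm=Ro.from_quat(s['eef_rot']).as_matrix()
    print('rel mm',rel(s['tcp_pos']).round(1),'z',s['tcp_pos'][2].round(4),'yawerr',round(np.arctan2(Rm[1,0],Rm[0,0])-np.pi/2-YAW,4),'F',s['wrist_force'].round(2),'t',s['time'])
    return d
E
python3 -c "
from h import *
look('w3')"
```

```text
rel mm [-58.6  22.6] z 0.108 yawerr 0.0092 F [-1.04  0.27  0.38] t 3.05
```

View pics/w3.png

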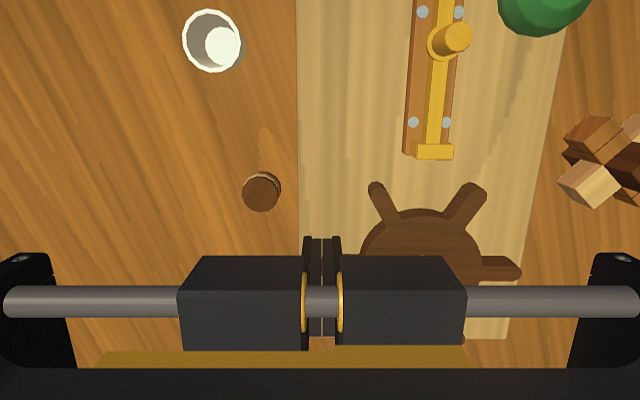

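The fingers hang just on the bolt side of the front (-x) lobe, with free lid below; the cup and tokens are clear. Descending.

Request:
jog_arm(
  steps=[
    [-0.3,0.3,1.2,0,1],
    [-0.3,0.3,2.4,0,1],
    [-0.3,0.3,3.4,0,1],
    [-0.3,0.3,3.4,0,1],
  ],
)

```text
time: 3.5
tcp_pos: [0.5165, -0.0621, 0.0737]
eef_rot: [0.81, 0.587, -0.003, -0.004]
wrist_force: [-1.1, 0.4, 0.4]
finger_gap: 0.0005
```

```bash
python3 -c "
from h import *
look('w4')"
```

```text
rel mm [-55.  18.] z 0.0737 yawerr 0.0062 F [-1.11  0.42  0.41] t 3.5
```

Request:
jog_arm(
  steps=[
    [-0.5,0,0,0,1],
    [-1.0,0,0,0,1],
    [-1.5,0,0,0,1],
    [-2.0,0,0,0,1],
    [-2.5,0,0,0,1],
  ],
)

```text
time: 4.05
tcp_pos: [0.5092, -0.0865, 0.0746]
eef_rot: [0.81, 0.587, -0.003, -0.003]
wrist_force: [-0.1, 0.8, -0.2]
finger_gap: 0.0003
```

Request:
jog_arm(
  steps=[
    [-0.4,0,0,0,1],
    [-0.8,0,0,0,1],
    [-1.2,0,0,0,1],
    [-1.6,0,0,0,1],
    [-1.6,0,0,0,1],
  ],
)

```text
time: 4.55
tcp_pos: [0.5039, -0.1025, 0.0745]
eef_rot: [0.81, 0.586, -0.003, -0.003]
wrist_force: [-0.2, 0.2, -0.0]
finger_gap: -0.0001
```

```bash
python3 -c "
from h import *
look('w5')
from plant import r
d=r.snapshot('top');cv2.imwrite('pics/t5.png',cv2.resize(d['frame'][110:210,280:410],None,fx=5,fy=5,interpolation=2))"
```

```text
rel mm [-54.2 -24.3] z 0.0745 yawerr 0.005 F [-0.19  0.15 -0.03] t 4.55
```

View pics/w5.png

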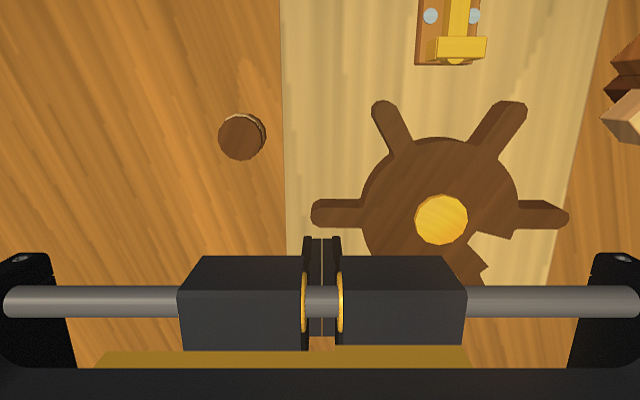

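View pics/t5.png

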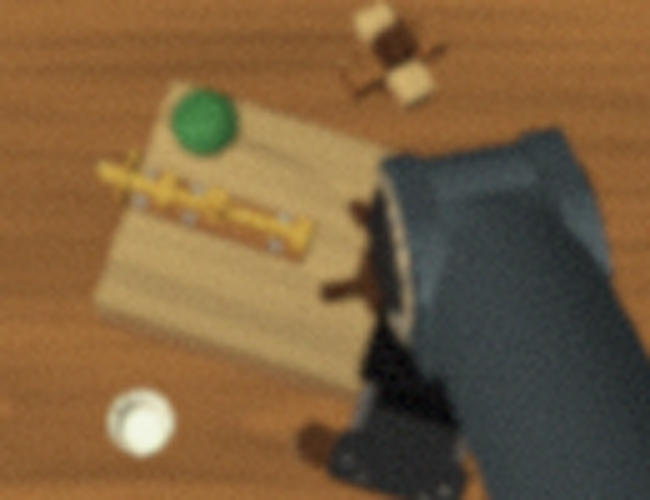

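One click done: the notch is now at the right-lower gap, (495,250). Lift, go back and repeat.

Request:
jog_arm(
  steps=[
    [0,0,-1.5,0,1],
    [0,0,-3.2,0,1],
    [1.5,0,-3.2,0,1],
    [4.2,0,-3.2,0,1],
    [4.2,0,-3.2,0,1],
  ],
)

```text
time: 5.15
tcp_pos: [0.5188, -0.0577, 0.1072]
eef_rot: [0.808, 0.589, -0.001, -0.004]
wrist_force: [0.8, 0.1, 0.8]
finger_gap: 0.0003
```

Request:
jog_arm(
  steps=[
    [0,0,1.2,0,1],
    [0,0,2.4,0,1],
    [0,0,3.2,0,1],
    [0,0,3.2,0,1],
  ],
)

```text
time: 5.55
tcp_pos: [0.517, -0.0583, 0.0732]
eef_rot: [0.808, 0.588, -0.003, -0.005]
wrist_force: [-0.7, 0.1, -0.4]
finger_gap: 0.0008
```

Request:
jog_arm(
  steps=[
    [-0.5,0,0,0,1],
    [-1.0,0,0,0,1],
    [-1.5,0,0,0,1],
    [-2.0,0,0,0,1],
    [-2.5,0,0,0,1],
  ],
)

```text
time: 6.05
tcp_pos: [0.5096, -0.0827, 0.0735]
eef_rot: [0.809, 0.588, -0.002, -0.004]
wrist_force: [0.5, 0.7, -0.1]
finger_gap: 0.0006
```

Request:
jog_arm(
  steps=[
    [-0.4,0,0,0,1],
    [-0.8,0,0,0,1],
    [-1.2,0,0,0,1],
    [-1.6,0,0,0,1],
    [-1.6,0,0,0,1],
  ],
)

```text
time: 6.55
tcp_pos: [0.5044, -0.0988, 0.0734]
eef_rot: [0.809, 0.588, -0.003, -0.004]
wrist_force: [0.2, -0.4, 0.4]
finger_gap: 0.0002
```

```bash
python3 -c "
from h import *
look('w6')"
```

```text
rel mm [-54.9 -20.6] z 0.0734 yawerr 0.0093 F [ 0.2  -0.37  0.36] t 6.55
```

View pics/w6.png

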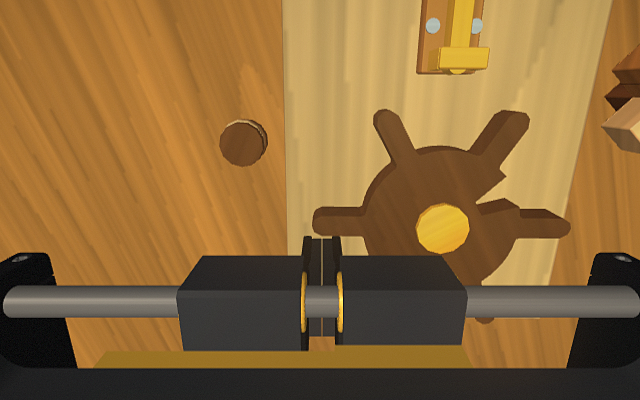

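Second click is in: the notch is at the right-upper gap, (500,190). One more.

Request:
jog_arm(
  steps=[
    [0,0,-1.5,0,1],
    [0,0,-3.2,0,1],
    [1.5,0,-3.2,0,1],
    [3.9,0,-3.2,0,1],
    [3.9,0,-3.2,0,1],
  ],
)

```text
time: 7.1
tcp_pos: [0.518, -0.0576, 0.1061]
eef_rot: [0.807, 0.59, -0.001, -0.005]
wrist_force: [-0.1, -0.2, -0.4]
finger_gap: 0.0004
```

Request:
jog_arm(
  steps=[
    [0,0,1.2,0,1],
    [0,0,2.4,0,1],
    [0,0,3.2,0,1],
    [0,0,3.2,0,1],
  ],
)

```text
time: 7.5
tcp_pos: [0.5161, -0.0581, 0.0721]
eef_rot: [0.807, 0.59, -0.003, -0.006]
wrist_force: [-0.2, -0.2, -0.5]
finger_gap: 0.0004
```

Request:
jog_arm(
  steps=[
    [-0.5,0,0,0,1],
    [-1.0,0,0,0,1],
    [-1.5,0,0,0,1],
    [-2.0,0,0,0,1],
    [-2.5,0,0,0,1],
  ],
)

```text
time: 8.0
tcp_pos: [0.5088, -0.0826, 0.0724]
eef_rot: [0.808, 0.59, -0.002, -0.005]
wrist_force: [0.2, 0.4, -0.1]
finger_gap: 0.0007
```

Request:
jog_arm(
  steps=[
    [-0.4,0,0,0,1],
    [-0.8,0,0,0,1],
    [-1.2,0,0,0,1],
    [-1.6,0,0,0,1],
    [-1.6,0,0,0,1],
  ],
)

```text
time: 8.5
tcp_pos: [0.5036, -0.0987, 0.0723]
eef_rot: [0.808, 0.589, -0.003, -0.005]
wrist_force: [-0.0, -0.0, 0.5]
finger_gap: 0.0005
```

```bash
python3 -c "
from h import *
look('w7')"
```

```text
rel mm [-55.7 -20.7] z 0.0723 yawerr 0.0127 F [-0.04 -0.01  0.47] t 8.5
```

View pics/w7.png

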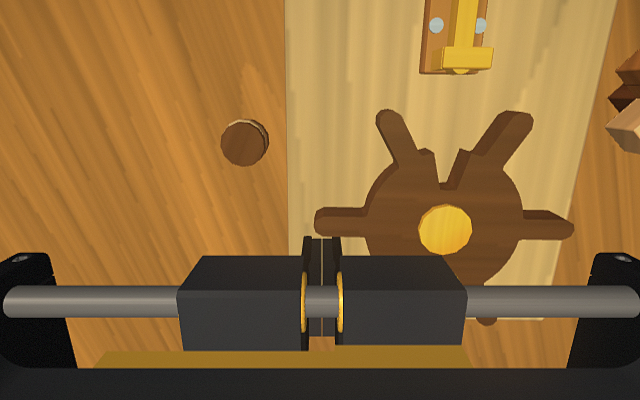

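The notch now faces the bolt nose (notch at (446,165), nose at (460,68)). Lifting clear and going behind the knob.

Request:
jog_arm(
  steps=[
    [0,0,-3,0,1],
    [0,0,-7,0.01,1],
    [4,2,-7.5,0.01,1],
    [8.5,4,-7.5,0.01,1],
    [12,5.6,-7.5,0.01,1],
  ],
)

```text
time: 9.05
tcp_pos: [0.5962, 0.0008, 0.1479]
eef_rot: [0.81, 0.586, -0.001, -0.005]
wrist_force: [-0.4, -0.0, 0.1]
finger_gap: 0.0003
```

```bash
python3 -c "
from h import *
d=look('w8')
print(wproj(d,[*(A+np.array([.3174,.948])*.127),.104]))"
```

```text
rel mm [  0.6 103. ] z 0.1479 yawerr 0.0038 F [-0.43 -0.01  0.1 ] t 9.05
[319.68876494 188.20077617]
```

View pics/w8.png

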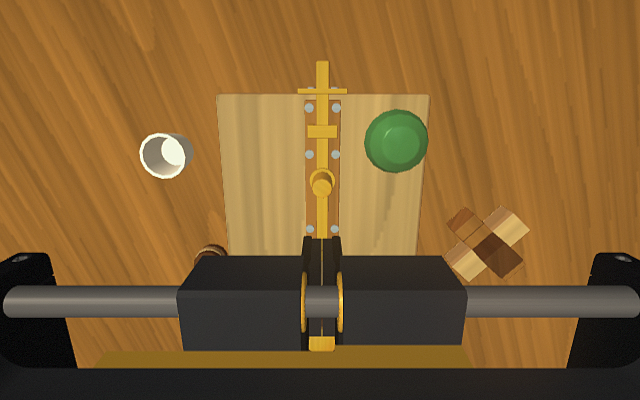

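Knob is at (321,185), as predicted (320,188); the way behind it is free, with the glass weight at (396,141) off to the side.

Request:
jog_arm(
  steps=[
    [2.5,0,0,0,1],
    [4.6,0,0,0,1],
    [4.6,0,2,0,1],
    [4.6,0,4,0,1],
    [4.6,0,5.3,0,1],
  ],
)

```text
time: 9.6
tcp_pos: [0.6128, 0.0523, 0.0941]
eef_rot: [0.808, 0.589, 0.002, -0.007]
wrist_force: [0.5, -0.3, 1.2]
finger_gap: 0.0008
```

```bash
python3 -c "
from h import *
d=look('w9')"
```

```text
rel mm [-1.000e-01  1.571e+02] z 0.0941 yawerr 0.0112 F [ 0.54 -0.29  1.18] t 9.6
```

View pics/w9.png

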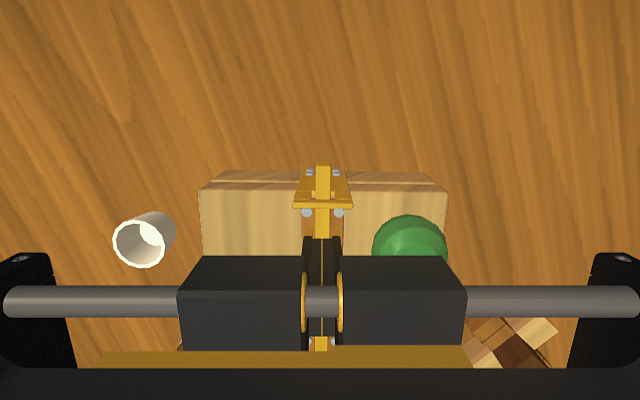

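Down behind the knob, clear of the keeper and the weight. Now pushing.

Request:
jog_arm(
  steps=[
    [-0.7,0,0,0,1],
    [-1.3,0,0,0,1],
    [-1.9,0,0,0,1],
    [-2.5,0,0,0,1],
    [-3.1,0,0,0,1],
  ],
)

```text
time: 10.15
tcp_pos: [0.6024, 0.0222, 0.0928]
eef_rot: [0.808, 0.589, 0.001, -0.007]
wrist_force: [0.2, 1.6, 0.6]
finger_gap: 0.0006
```

Request:
jog_arm(
  steps=[
    [-0.5,0,0,0,1],
    [-1.0,0,0,0,1],
    [-1.4,0,0,0,1],
    [-1.8,0,0,0,1],
    [-1.8,0,0,0,1],
  ],
)

```text
time: 10.65
tcp_pos: [0.5969, 0.004, 0.0926]
eef_rot: [0.809, 0.588, 0.001, -0.007]
wrist_force: [0.1, 0.3, -0.6]
finger_gap: 0.0002
```

```bash
python3 -c "
from h import *
d=look('w10')"
```

```text
rel mm [1.000e-01 1.063e+02] z 0.0926 yawerr 0.01 F [ 0.07  0.31 -0.55] t 10.65
```

View pics/w10.png

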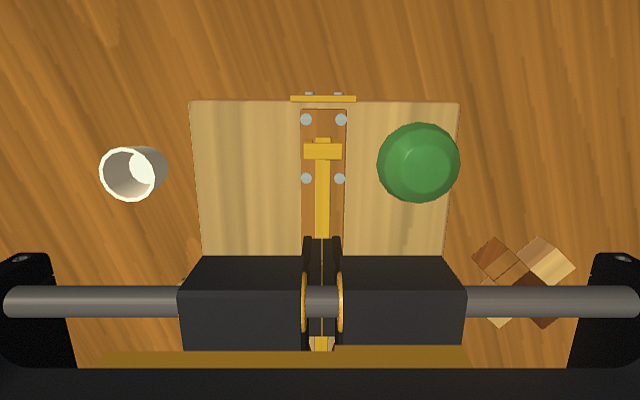

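The tail has left the keeper and travel is about 37 mm, past the 32 mm rim stop. I'll do the last millimetres slowly, watching the force.

Request:
jog_arm(
  steps=[
    [-0.1,0,0,0,1],
    [-0.2,0,0,0,1],
    [-0.3,0,0,0,1],
    [-0.4,0,0,0,1],
    [-0.4,0,0,0,1],
  ],
)

```text
time: 11.2
tcp_pos: [0.5956, 0.0002, 0.0925]
eef_rot: [0.809, 0.588, 0.001, -0.007]
wrist_force: [-0.1, 0.6, 0.5]
finger_gap: 0.0006
```

Request:
jog_arm(
  steps=[
    [-0.1,0,0,0,1],
    [-0.15,0,0,0,1],
    [-0.2,0,0,0,1],
  ],
)

```text
time: 11.5
tcp_pos: [0.5952, -0.0009, 0.0926]
eef_rot: [0.808, 0.588, 0.001, -0.007]
wrist_force: [0.5, 3.0, -0.9]
finger_gap: 0.0002
```

Request:
jog_arm(
  steps=[
    [-0.1,0,0,0,1],
    [-0.15,0,0,0,1],
    [-0.15,0,0,0,1],
  ],
)

```text
time: 11.8
tcp_pos: [0.5952, -0.0009, 0.0926]
eef_rot: [0.808, 0.589, 0.002, -0.008]
wrist_force: [1.4, 5.4, -1.7]
finger_gap: 0.0002
```

It is hard against the stop: no motion at 5.6 N. Backing off, lifting away and checking.

Request:
jog_arm(
  steps=[
    [0.4,0,0,0,1],
    [1.0,0,0,0,1],
    [1.0,0,-2,0,1],
    [1.0,0,-6,0,1],
    [1.0,0,-10,0,1],
  ],
)

```text
time: 12.3
tcp_pos: [0.598, 0.0063, 0.1931]
eef_rot: [0.808, 0.589, 0.001, -0.008]
wrist_force: [0.4, 0.1, -0.4]
finger_gap: 0.0005
```

Request:
jog_arm(
  steps=[
    [-4,0,-3,0,1],
    [-8,0,-6,0,1],
    [-12,0,-8,0,1],
    [-16,0,-8,0,1],
    [-18,0,-8,0,1],
  ],
)

```text
time: 12.8
tcp_pos: [0.5418, -0.1714, 0.2718]
eef_rot: [0.81, 0.586, -0.0, -0.007]
wrist_force: [0.3, 0.7, -1.3]
finger_gap: 0.0004
```

```bash
python3 -c "
from h import *
d=look('w11')
y=np.array([.3174,.948])
for n,l,z in(('cap',0,.089),('knob home',.085,.104),('keeper',.1835,.093)): print(n,wproj(d,[*(A+y*l),z]).round(1))
from plant import r
r0=pickle.load(open('top.pkl','rb'))['frame'];f=r.snapshot('top')['frame']
cv2.imwrite('pics/t11.png',cv2.resize(np.hstack([r0[100:220,285:405],f[100:220,285:405]]),None,fx=3.3,fy=3.3,interpolation=2))"
```

```text
rel mm [  3.7 -77.6] z 0.2718 yawerr 0.0049 F [ 0.27  0.73 -1.33] t 12.8
cap [319.2  94.9]
knob home [319.2 -10.7]
keeper [ 320.  -148.4]
```

View pics/w11.png

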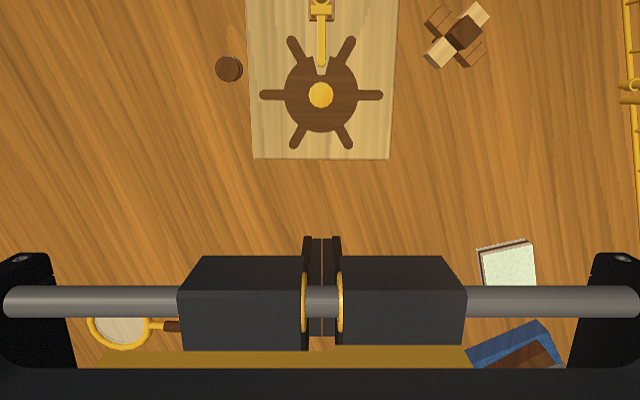

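View pics/t11.png

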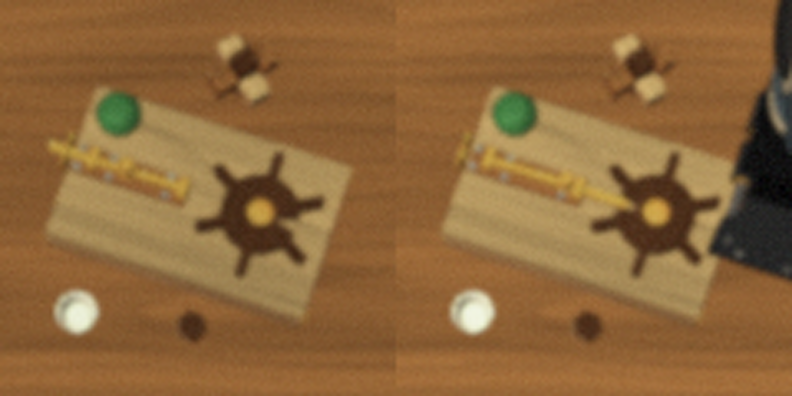

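The bolt nose sits in the notch at (321,69), the cap is at (320,95), and chest and neighbours are unmoved in the before/after crops. One enlarged check of the nose depth follows.

```bash
python3 -c "
from h import *
d=pickle.load(open('w11.pkl','rb'))
cv2.imwrite('pics/c11.png',cv2.resize(d['frame'][0:140,250:400],None,fx=4,fy=4,interpolation=2))
a=wray(d,320,95,.089)
for v in (67,68,69,70): p=wray(d,321,v,.080);print(v,np.hypot(*(p-a)[:2])*1000)
for v in (12,): print([rel(wray(d,320,v,.104))])
"
```

```text
67 25.50817960993174
68 24.61444033549275
69 23.719348713878755
70 22.82290610387663
[array([ 0.73059422, 67.87145645])]
```

View pics/c11.png

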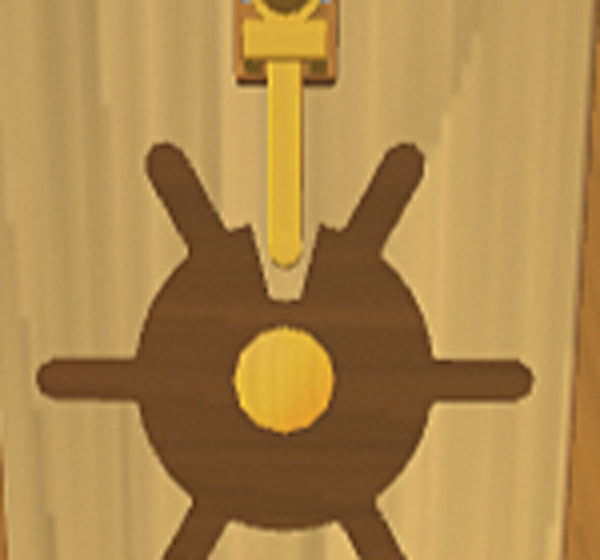

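The nose tip at row 66.7 gives 25.7 mm from the axis (26 mm expected when home), centred in the notch. Handing in.

```bash
python3 -c "
from plant import r
print(r.close_job())"
```

```text
the job is handed in; nothing more can be done
None
```

The chest is unlocked. With the shut fingertips I flicked the dial three clicks counter-clockwise, which brought the notch in front of the bolt. Then I pushed the knob from behind until the bolt stopped, with about 5.6 N and no further motion, backed off and lifted clear. The job was handed in about 13 s into the 48 s allowed, with the robot touching nothing.

- **Bolt and dial:** in the last wrist picture the nose sits centred in the notch, about 25.7 mm from the dial's axis, against 26 mm when home.
- **Surroundings:** before and after top views show the chest, glass weight, cup, tokens and burr where they were. I did not re-check the canister, lens or card box, but the arm only passed above table level and never reached for them.
- **Checks that disagreed:** my first reading of the scene camera put the notch two clicks off and the top camera three. The wrist camera settled it at three.

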